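Rehang a lift-off door on the other sample box

ROBOT

A 6-joint arm with a two-finger parallel gripper is mounted at the origin on the work surface. World frame = base frame: x ahead of the robot, y to its left, z up, the work surface at z = 0. Lengths are in m, angles in rad, forces in N, time in s.
With the tool pointing down it reaches from about 0.3 to 0.775 m from the base axis. Payload 14.6 kg.
Tool frame: the origin (TCP) lies at the centre of the arm's flange, where the gripper is bolted on; the fingertips stand 199 mm ahead of it and the grasp point (between the pads) lies 180 mm ahead of it; z points along the fingers, y is the line along which they close (so a half turn about z gives the same grasp; the last joint's range is limited). The gripper opens to 94 mm and grips with 3 to 60 N. Pads are 16 mm wide; open, the fingers measure 119 mm over their backs; the gripper's body (75 mm by 177 mm) begins 78 mm behind the grasp point.
Start: joints at [-1.398, 0.3, 1.521, -0, 1.321, -0.067], TCP at [0.131, -0.534, 0.405] pointing down, gripper open.
Joint ranges: [-3.03, 3.03], [-0.79, 2.21], [0.23, 2.52], [-1.04, 4.18], [0, 3.07], [-2.55, 2.55]. Speed limits (rad/s): [2.22, 2.22, 2.57, 3.14, 3.14, 3.14].

INTERFACE

Orientations are given as [roll, pitch, yaw] about the fixed x, y, z axes, in that order (R = Rz(yaw) Ry(pitch) Rx(roll)).
In Python, from station import ctrl gives the robot as it stands. The module is installed in compiled form; this text tells all that it offers.
- The arm moves only by the tool servo_tool, never from a script. Its argument "motion" is a list of rows, each a list of 5 numbers: the closure, from 0 (fully open) to 1 (shut), then the shift along the world's x, y, z in cm, then the turn about the world's z in degrees. A call has 1 to 20 rows; each row is the pose to reach, as a shift and turn from the pose commanded when the call began; what a row does not reach only later rows make up. A row lasts 1/8 s, in which the tool goes at most 62.5 mm and 10.7 degrees, less where a joint would pass 70% of its speed; a pose out of reach is approached as far as the arm can. A call with a gripper value outside its range is refused whole. The fingers move at their own pace and stop on an object; "squeeze" is the grip in N (left out, the last holds). Time passes only in rows, so rows that repeat a pose let the fingers close. It gives the time, the measured TCP pose, the force, the opening and the grip force at its end, in the units of the state.
- ctrl.get_obs(): the state, without advancing time (a new reading comes with each control period).
- ctrl.camera(name): name is "side" or "top" or "wrist"; returns a dict with "image" (480x640x3 uint8, red, green, blue), "fx", "fy", "cx", "cy" (pixels), "dist" ([k1, k2, p1, p2, k3] as OpenCV has them; the pictures are not rectified), "camera_from_world" (4x4, takes a point from world to camera coordinates); the wrist camera has in their place "hand_eye" (4x4, takes a point from camera to tool coordinates, whose origin is the TCP and whose axes are the flange's). Camera axes: x right, y up, looking along -z (the intrinsics and any distortion apply to the point x, -y, -z); pixel columns grow to the right and rows downward; lengths in m; the calibration is good to about 2 mm. A picture is of the moment at which its call begins: read the wrist's pose just before it. There is no depth.
- ctrl.hand_in(): hands the job in; it is judged then, once.
The state is a dict: "time_s": time; "qpos": joint angles; "joint_vel": joint speeds; "tau": joint torques, N m; "ee_pos": TCP position; "eef_rot": TCP orientation; "force": force on the tool from outside, world axes, zero at the start; "moment": the same for the moment, N m; "grip_width": finger opening in m; "grip_force": force on a finger pad.
Only numpy, scipy, OpenCV 4.12 (cv2) and the standard library are available. Lean on these libraries where they do the work, as an engineer would, in place of code of your own. Each camera call takes 0.05 s, during which the arm holds its last target. There are 200 camera calls.

TASK

One of the two white drying boxes has its small grey door hanging in its hinge; move that door to the empty hinge of the other box. Draw the door's sprung hinge pin up by its square black knob, slide the door out of the hinge fork and lift it off, then slide it fully into the other fork, let the pin drop all the way home and let go. Be gentle: pull and push only lightly against the hinges, and leave the dish, jar and pencil where they are.

Things in the scene. Friction and masses are not known exactly. Their poses are not given: they have to be found in the camera images.
- knob (a point): centre of the black square knob (18 x 18 mm, 36 mm tall) on top of the sprung hinge pin, 88 mm above the knuckle's underside when the pin is home; faces square to the door's x and y axes, z up. With the pin home its underside is 7 mm above the fork's top. It cannot turn in the door and carries the whole door (about 0.45 kg, nearly balanced under the knob).
- pin_tip (a point): lower end of the steel hinge pin (9 mm diameter, tapered over its last 4 mm to 7 mm), 102 mm straight below the knob centre.
- pin (a joint): height of the pin in the door, m: 0 = fully down (tip 14 mm below the knuckle), 0.016 = drawn up to its stop (tip 2 mm inside the knuckle). A spring pushes it down with about 1.2 N (down) to 2.6 N (up); the door weighs more, so lifting the knob first draws the pin to its stop, then lifts the door. Let go over the socket, the pin drops in.
- knuckle (a point): point of the door on the hinge axis, at the underside of its steel knuckle (upright cylinder, 25 mm diameter, 50 mm tall). z up.
- door: the loose grey door; origin and axes as point knuckle. Its 4 mm thick panel reaches from the axis along its -y to 116 mm; from 34 mm outward it also reaches 40 mm below the knuckle's underside. At the start it hangs ajar in hinge_a, yaw relative to the hinge -0.9 to -0.25 rad (0 = closed, negative = opened towards -x).
- hinge_a (a point): hinge the door hangs in at the start: on its axis, at the top of its lower ear, 50 mm above the table. x points into the fork (its mouth opens to -x), y away from its box, z up. Knuckle stands between the ears with 5 mm play in height: it cannot be lifted out between them. To free it, draw the pin up (16 mm, door then free to rise 5 mm more), slide 35 mm or more along -x.
- box_a: white box of hinge_a, fixed; origin on the table below hinge_a, same axes; box 130 wide, 108 tall, 120 deep, at -y, front 24 mm behind the axis. Fork: lower ear 36 x 36 mm with socket 11 mm wide, 22 deep; upper ear underside 55 and top 63 mm above hinge_a, 14 mm slot open to -x for the pin; back wall face 13 mm behind the axis. Ears end 18 (lower), 15 mm (upper) before the axis.
- hinge_b (a point): the empty hinge of the other box: same make, axes and sizes, but its whole fork (ears, socket, back wall) is clamped on a slide plate somewhere 0 to 24 mm further along +x than this point, which marks only the front end of the adjustment; y and height (top of the lower ear) are true. With the knuckle just touching the fork's back wall, the pin is 0.5 mm past the socket's centre.
- box_b: white box of hinge_b, fixed; origin on the table below hinge_b, same axes; box as box_a, front 42 mm behind hinge_b
- dish_c (a point): centre of a loose glass dish, 90 mm across, 16 mm tall; leave alone
- jar_c (a point): centre of a loose glass jar, 54 mm diameter, 75 mm tall; leave alone
- pencil: loose pencil, 150 mm long (along x), 10 mm thick, on the table; origin under its middle; leave alone
There are look-alikes about, which are no part of the job. Several things have the shape of the door; the one meant has the colours described above. What is shaped like the box_a but green is not meant.

How it is judged:
On the way, in this order (a step that is already met when the one before it is completed fails the run):
1. the hinge pin is drawn up while the door is still in its first hinge (value of joint pin above 0.012 m and horizontal distance between knuckle and hinge_a below 0.008 m), for 0.1 s.
2. the door is off its first hinge, hanging from its drawn pin (value of joint pin above 0.012 m and horizontal distance between knuckle and hinge_a above 0.03 m and contact force between door and box_a below 0.2 N), for 0.2 s.
At the end, for the whole second after the job is handed in: the door hangs upright (within 0.06 rad) and still in the second hinge, its pin fully down in the door (within 3 mm) and in the fork's socket (tip 10 to 18 mm below the top of the lower ear, within 5 mm of the hinge's middle line, in the fork's range of adjustment), at any angle of opening (value of joint pin below 0.003 m and z of pin_tip in the frame of hinge_b between -0.018 and -0.01 m and x of pin_tip in the frame of hinge_b between -0.005 and 0.029 m and y of pin_tip in the frame of hinge_b between -0.005 and 0.005 m and angle between knuckle's own z axis and vertical below 0.06 rad and linear speed of door below 0.02 m/s and angular speed of door below 0.1 rad/s); the robot touches nothing.
It fails at once if the door or its pin is pressed or pulled against the first hinge or its box with more than 20 N (contact force between door and box_a above 20 N).
It fails at once if the door or its pin is pressed against the second hinge or its box with more than 20 N (contact force between door and box_b above 20 N).
It fails at once if the robot presses on a box or hinge with more than 20 N (contact force between the arm and box_a above 20 N or contact force between the arm and box_b above 20 N).
It fails at once if the dish, jar or pencil is moved by more than 15 mm (distance of any of dish_c, jar_c, pencil from where it was at the start of the episode above 0.015 m).
It also fails if it takes over 50 s, if anything falls off the work surface, if the arm or the gripper's body presses on something with over 40 N, if the wrist force passes 120 N, or if a joint passes its speed limit or range.

## Working session

There is one attempt and no reset: what is moved stays moved. The work goes in short steps, Python scripts to look and compute and a tool call to move; the robot and the scene stay as the last step left them, time stands still between calls to the robot, and variables do not carry over. Pictures are saved under pics/ and viewed, at most 10 in all, crops included, and the job is handed in when it is done.

Besides the shell and the picture viewer there is one more tool, called after "Request:" as name([rows], argument=value, ...), one row to a line, values as JSON. servo_tool: Moves the arm, as the interface text tells. Its arguments: {"type":"object","properties":{"motion":{"type":"array","items":{"type":"array","items":{"type":"number"}}},"squeeze":{"type":"number"}},"required":["motion"]}

```bash
mkdir -p pics
cat > h.py <<'E'
import numpy as np, cv2, pickle
from station import ctrl
from scipy.spatial.transform import Rotation as R
def snap(n,f):
    o=ctrl.get_obs(); c=ctrl.camera(n)
    if 'hand_eye' in c:
        T=np.eye(4);T[:3,:3]=R.from_euler('xyz',o['eef_rot']).as_matrix();T[:3,3]=o['ee_pos']
        c['camera_from_world']=np.linalg.inv(T@c['hand_eye'])
    cv2.imwrite(f'pics/{f}.png',c['image'][:,:,::-1]); pickle.dump(c,open(f'pics/{f}.pkl','wb')); return c
def load(f): return pickle.load(open(f'pics/{f}.pkl','rb'))
def K(c): return np.array([[c['fx'],0,c['cx']],[0,c['fy'],c['cy']],[0,0,1]])
def ray(c,uv):
    u=cv2.undistortPoints(np.array(uv,float).reshape(-1,1,2),K(c),np.array(c['dist'],float)).reshape(-1,2)
    d=np.c_[u[:,0],-u[:,1],-np.ones(len(u))]; W=np.linalg.inv(c['camera_from_world'])
    return W[:3,3],d@W[:3,:3].T
def plane(c,uv,z):
    o,d=ray(c,uv); return o+d*((z-o[2])/d[:,2])[:,None]
def proj(c,P):
    P=np.atleast_2d(P); q=P@c['camera_from_world'][:3,:3].T+c['camera_from_world'][:3,3]
    return cv2.projectPoints(q*[1,-1,-1],np.zeros(3),np.zeros(3),K(c),np.array(c['dist'],float))[0].reshape(-1,2)
def tri(c1,p1,c2,p2):
    A=[];b=[]
    for c,p in((c1,p1),(c2,p2)):
        o,d=ray(c,[p]);d=d[0]/np.linalg.norm(d[0]);M=np.eye(3)-np.outer(d,d);A.append(M);b.append(M@o)
    x,r,_,_=np.linalg.lstsq(np.vstack(A),np.hstack(b),rcond=None); return x,np.sqrt(r)
E
python3 - <<'E'
from h import *
a=snap('top','top0');b=snap('side','side0');w=snap('wrist','wrist0')
for c in(a,b): print(np.linalg.inv(c['camera_from_world']).round(3),c['fx'],c['dist'])
print(ctrl.get_obs())
E
```

```text
[[ 0.011  0.995 -0.1    0.427]
 [-0.999  0.015  0.031  0.022]
 [ 0.032  0.099  0.995  1.077]
 [ 0.     0.     0.     1.   ]] 448.92774817409224 [-0.03784315  0.          0.          0.          0.        ]
[[-0.831  0.268 -0.487  0.072]
 [-0.555 -0.428  0.713  0.676]
 [-0.017  0.863  0.505  0.593]
 [ 0.     0.     0.     1.   ]] 485.96847204654995 [0.02062081 0.         0.         0.         0.        ]
{'time_s': 0.15, 'qpos': array([-1.39759040e+00,  3.00336729e-01,  1.52143953e+00,  1.23382655e-05,
        1.32067761e+00, -6.66119669e-02]), 'joint_vel': array([-0.00015533, -0.00261292, -0.00227851, -0.00050534, -0.00106434,
       -0.00105893]), 'tau': array([ 1.09294015e-03, -5.31959546e+01, -3.52820599e+01,  7.08327256e-02,
        2.35835044e-02, -7.38164226e-05]), 'ee_pos': array([ 0.13062656, -0.53423786,  0.40421984]), 'eef_rot': array([-3.14073415e+00, -6.92496393e-05,  2.39814804e-01]), 'force': array([-0.51842339, -0.58500338,  0.05824181]), 'moment': array([ 0.019371  , -0.0361992 ,  0.05671123]), 'grip_force': 0.0, 'grip_width': 0.09382645994874836}
```

View pics/top0.png

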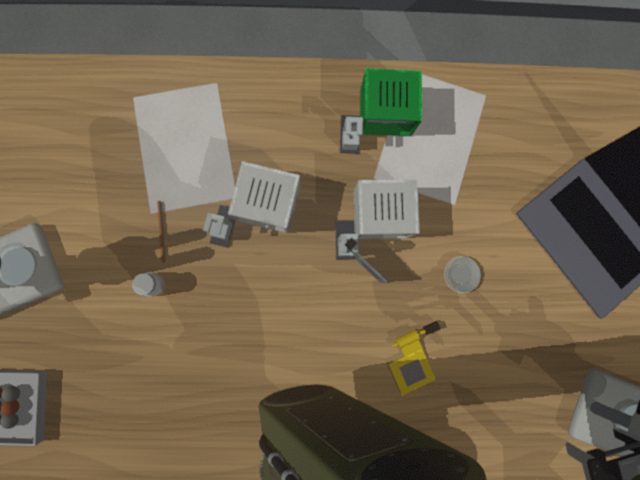

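View pics/side0.png

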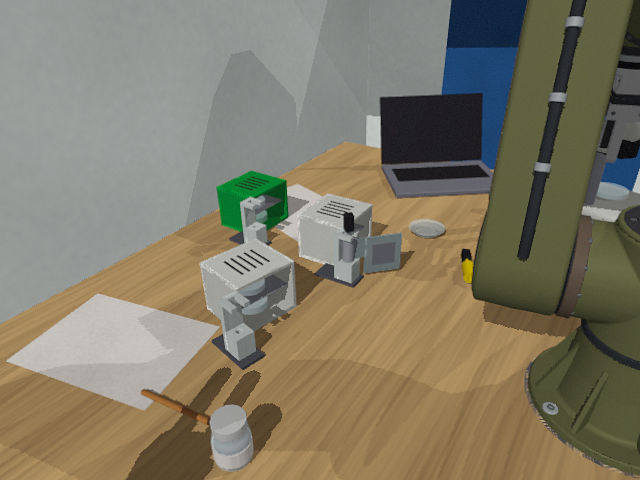

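Candidates in the top view:
- **Doors:** the grey door with a black knob at (348,243) hangs in a white box's hinge. The yellow door lying at (412,360) is a look-alike.
- **Boxes:** the white box at (387,208) carries the door, so it is box_a. The white box at (265,195), with its empty fork at (220,225), is box_b. The green box at (391,102), fork (350,130), is a look-alike.
- **Leave alone:** dish (463,274), jar (148,284), pencil (163,232).

I choose the grey door at (348,243) and will check it in one crop.

Run:
```python
from h import *
a=load('top0');b=load('side0')
def crop(c,x,y,w,h,s): return cv2.resize(c['image'][y:y+h,x:x+w,::-1],None,fx=s,fy=s,interpolation=cv2.INTER_CUBIC)
m=np.zeros((600,800,3),np.uint8)
for im,(X,Y) in((crop(a,320,170,100,120,4),(0,0)),(crop(a,190,150,110,110,3),(0,0))): pass
A=crop(a,325,175,100,115,4)[:,:400];m[:A.shape[0],:400]=A
B=crop(a,195,155,110,100,3.6);m[:B.shape[0],400:400+B.shape[1]]=B[:,:400]
C=crop(b,320,200,90,90,2.6);m[365:599,400:634]=C
cv2.imwrite('pics/crop1.png',m)
# knob: dark pixels near
for c,(x0,y0,x1,y1) in((a,(335,230,362,258)),(b,(338,203,362,240))):
    im=c['image'][y0:y1,x0:x1].max(2); mk=(im<45).astype(np.uint8)
    n,l,s,ce=cv2.connectedComponentsWithStats(mk); i=1+s[1:,4].argmax(); print(s[i],ce[i]+[x0,y0])
    if c is a: print('top of knob',plane(a,[ce[i]+[x0,y0]],.156))
# box tops: white mask
im=a['image'].astype(int); mk=((im.min(2)>150)&(im.max(2)-im.min(2)<30)).astype(np.uint8)
for nm,(x0,y0,x1,y1) in(('a',(353,175,425,242)),('b',(225,158,305,236))):
    s=np.zeros_like(mk);s[y0:y1,x0:x1]=mk[y0:y1,x0:x1]; s=cv2.morphologyEx(s,cv2.MORPH_CLOSE,np.ones((7,7)))
    cs=max(cv2.findContours(s,0,2)[0],key=cv2.contourArea); r=cv2.minAreaRect(cs)
    p=cv2.boxPoints(r); P=plane(a,p,.108); print(nm,r,P[:,:2].round(4).tolist()); print([np.linalg.norm(P[i]-P[i-1]).round(4) for i in range(4)],[np.degrees(np.arctan2(*(P[i]-P[i-1])[1::-1])).round(1) for i in range(4)])
print(w:=load('wrist0')['hand_eye'].round(3), load('wrist0')['fx'])
```

```text
[12 15  1  1  1] [347. 245.]
top of knob [[ 0.50970647 -0.05661743  0.156     ]]
[  6   9  10  20 176] [348.52272727 221.73295455]
a ((391.5, 204.0), (58.0, 65.0), 90.0) [[0.6697, -0.0864], [0.6728, -0.2315], [0.5428, -0.2299], [0.5406, -0.0868]]
[np.float64(0.129), np.float64(0.1452), np.float64(0.1299), np.float64(0.1432)] [np.float64(0.2), np.float64(-88.8), np.float64(179.3), np.float64(90.9)]
b ((258.24896240234375, 192.50439453125), (70.50421905517578, 53.54431915283203), 13.535856246948242) [[0.5857, 0.2212], [0.702, 0.1979], [0.6677, 0.0465], [0.5518, 0.0717]]
[np.float64(0.1532), np.float64(0.1187), np.float64(0.1553), np.float64(0.1186)] [np.float64(77.2), np.float64(-11.3), np.float64(-102.8), np.float64(167.7)]
[[ 0.     0.974  0.229  0.065]
 [ 1.    -0.001  0.001  0.001]
 [ 0.001  0.229 -0.974  0.021]
 [ 0.     0.     0.     1.   ]] 412.47841321370294
```

View pics/crop1.png

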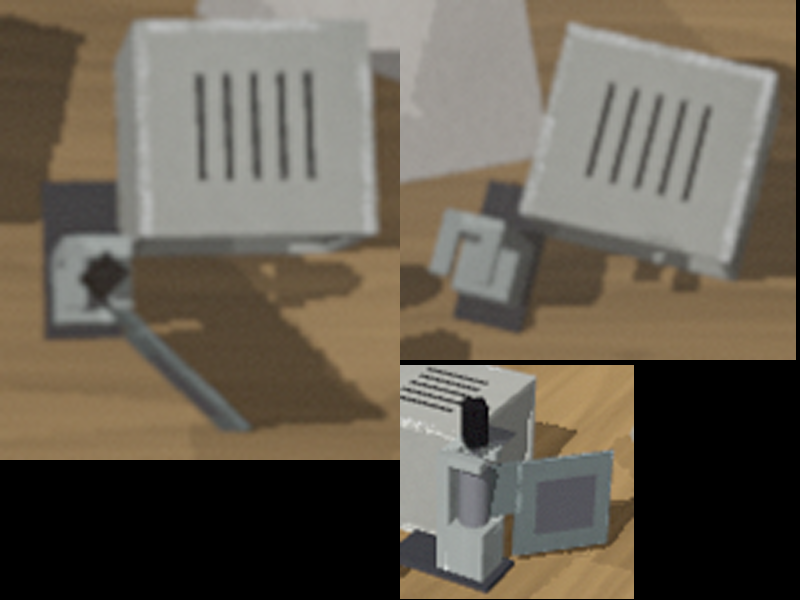

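The crop shows the grey door with its black knob at crop (105,277), which is top pixel (351,244). It hangs ajar at about -46° in white box_a's fork. The empty white fork of box_b is at crop (480,255), top pixel (217,226). I'll move in for wrist views of both.

Request:
servo_tool([
  [0,3,4,0,3],
  [0,7,9,0,6],
  [0,12,14,0,10],
  [0,16,20,0,15],
  [0,20,25,0,18],
  [0,24,30,0,22],
  [0,28,35,0,25],
  [0,32,40,0,28],
  [0,36,44,0,30],
  [0,38,47,0,30],
  [0,38,47,0,30],
  [0,38,47,0,30],
])

```text
time_s: 1.65
ee_pos: [0.5104, -0.0646, 0.4043]
eef_rot: [-3.141, 0.001, 0.764]
force: [0.9, -0.7, -1.0]
grip_width: 0.0945
grip_force: 0.0
```

Run:
```python
from h import *
c=snap('wrist','wa'); o=ctrl.get_obs(); print(o['time_s'],o['ee_pos'],o['eef_rot'],o['force'])
a=load('top0'); print(plane(a,[[351.2,244.2]],.156),plane(a,[[217,226]],.113))
```

```text
1.7 [ 0.51017671 -0.06498882  0.40455163] [-3.14138617e+00  3.64398658e-04  7.62702366e-01] [ 0.1491424  -0.33823463  0.09950758]
[[ 0.51148925 -0.06530136  0.156     ]] [[0.55057879 0.22043452 0.113     ]]
```

Request:
servo_tool([
  [0,0.5,5,0,0],
  [0,1,10,0,0],
  [0,1.5,15,0,0],
  [0,2,20,0,0],
  [0,2.5,25,0,0],
  [0,3,27,0,0],
  [0,3,27,0,0],
  [0,3,27,0,0],
  [0,3,27,0,0],
])

```text
time_s: 2.82
ee_pos: [0.5408, 0.2044, 0.4049]
eef_rot: [3.141, -0.0, 0.762]
force: [0.0, 0.3, 0.0]
grip_width: 0.0941
grip_force: 0.0
```

Run:
```python
from h import *
c=snap('wrist','wb'); o=ctrl.get_obs(); print(o['time_s'],o['ee_pos'],o['eef_rot'],o['force'])
A=load('wa')['image'];B=c['image']
m=np.hstack([A,B]); cv2.imwrite('pics/ab.png',cv2.resize(np.vstack([A,B])[:,:,::-1],(400,600)))
```

```text
2.875 [0.54072589 0.20461944 0.40483562] [ 3.14148282e+00 -1.18920538e-04  7.61973022e-01] [ 0.40818421 -0.17564947  0.6364998 ]
```

View pics/wa.png

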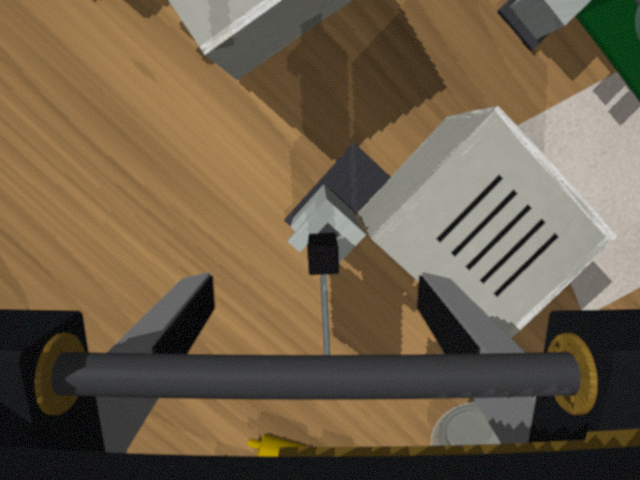

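View pics/wb.png

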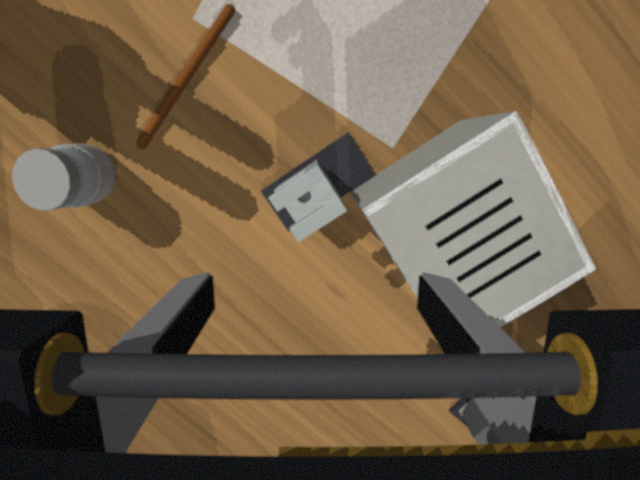

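In the wrist view of a, the knob top is at about (323,240), nearly square to the tool. In the wrist view of b, the empty fork's upper ear is centred at about (308,200) with its mouth toward the lower left. I'll crop both closely to get the edges.

Run:
```python
from h import *
A=load('wa')['image'][175:275,275:375,::-1];B=load('wb')['image'][140:260,250:370,::-1]
m=np.hstack([cv2.resize(A,(360,360),interpolation=2),cv2.resize(B,(440,440),interpolation=2)[:360+0]]) if 0 else np.zeros((480,780,3),np.uint8)
m[:300,:300]=cv2.resize(A,(300,300),interpolation=2); m[:480,300:]=cv2.resize(B,(480,480),interpolation=2)
cv2.imwrite('pics/crop2.png',m)
# knob top: dark blob in wa
c=load('wa');g=cv2.cvtColor(c['image'],cv2.COLOR_RGB2GRAY)
for t in(20,30,40,55):
    mk=(g[215:290,295:350]<t).astype(np.uint8);n,l,s,ce=cv2.connectedComponentsWithStats(mk);i=1+s[1:,4].argmax();print(t,s[i]+[295,215,0,0,0],cv2.minAreaRect(np.argwhere(l==i)[:,::-1].astype(np.float32)))
for nm in'ab':
    c=load('w'+nm); im=c['image'].astype(int)
    print(nm,proj(c,[[.511,-.065,.156],[.511,-.065,.12]]) if nm=='a' else '')
    # slots in the box top -> orientation
    g=im.max(2);h=(g<60).astype(np.uint8)[170:310,420:570]
    n,l,s,ce=cv2.connectedComponentsWithStats(h)
    for i in range(1,n):
        if 60<s[i,4]<600:
            p=np.argwhere(l==i)[:,::-1]+[420,170]; P=plane(c,p,.108)[:,:2]; P0=P.mean(0);v=np.linalg.svd(P-P0,full_matrices=False)[2][0]; v*=np.sign(v[0]); print(nm,P0.round(4),np.degrees(np.arctan2(v[1],v[0])).round(2),s[i,4])
```

```text
20 [309 234  29  39 452] ((27.601726531982422, 38.22930908203125), (38.81525802612305, 27.36446189880371), 86.633544921875)
30 [ 308  233   30   41 1076] ((27.576412200927734, 37.757545471191406), (39.701622009277344, 28.88575553894043), 87.51044464111328)
40 [ 308  232   31   42 1138] ((27.741714477539062, 38.09254455566406), (41.153568267822266, 29.11759376525879), 86.98721313476562)
55 [ 308  231   31   43 1205] ((28.0, 37.0), (42.0, 30.0), 90.0)
a [[316.71829532 260.55268935]
 [316.62684344 245.57735111]]
a [ 0.5987 -0.1237] 1.61 335
a [ 0.5998 -0.1387] 1.85 308
a [ 0.6003 -0.1536] 1.76 305
a [ 0.6015 -0.1685] 1.87 292
a [ 0.6016 -0.1835] 1.68 292
a [ 0.5369 -0.1515] 78.87 520
b 
b [0.6299 0.1495] -12.93 326
b [0.6264 0.1349] -12.95 316
b [0.6227 0.1204] -12.99 311
b [0.6195 0.1058] -13.09 308
b [0.6165 0.0912] -12.96 288
b [0.5673 0.1171] 78.98 521
```

View pics/crop2.png

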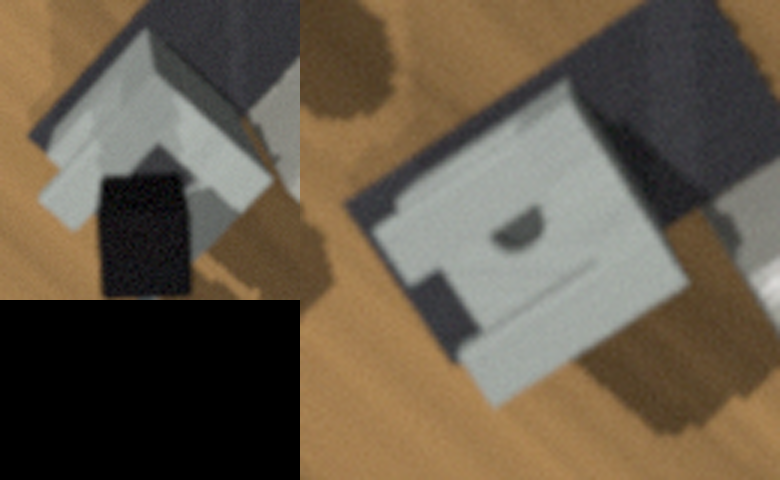

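Run:
```python
from h import *
a=load('wa');b=load('wb')
t=np.radians(43.7)
P=plane(a,[[308.3,274],[338.3,274.5],[323.3,274.2]],.156); print('knob bottom edge',P.round(4),np.linalg.norm(P[1]-P[0]),'ang',np.degrees(np.arctan2(*(P[1]-P[0])[1::-1])))
ka=P[2,:2]+.009*np.array([np.cos(t),np.sin(t)]); print('knob',ka)
def rot(d): d=np.radians(d); return np.array([[np.cos(d),-np.sin(d)],[np.sin(d),np.cos(d)]])
sa=np.array([.6003,-.1536]);sb=np.array([.6227,.1204])
off=rot(1.75).T@(ka-sa); print('knob in slot frame a',off)
hb=sb+rot(-13)@(off-[.018,0]); print('hinge_b est from slots',hb)
bp=lambda p:(np.array(p,float)-[300,0])/4+[250,140]
Q=plane(b,bp([[373,232],[410,287],[458,352],[497,408]]),.113)[:,:2]
for q in Q: print('b prong in hinge_b est frame mm',(rot(-13).T@(q-hb)*1000).round(1))
E1=plane(b,bp([[490,240],[542,208],[480,330],[595,262]]),.113)[:,:2]
for q in E1: print('slot edges',(rot(-13).T@(q-hb)*1000).round(1))
s=plane(b,bp([[517,225],[520,252],[490,240],[544,210]]),.05)[:,:2]
for q in s: print('socket',(rot(-13).T@(q-hb)*1000).round(1))
pa=plane(a,np.array([[40,203],[72,232],[270,183]])/3+[275,175],.113)[:,:2]
for q in pa: print('a prong rel knob',(rot(1.75).T@(q-ka)*1000).round(1))
print(ctrl.get_obs()['ee_pos'])
```

```text
knob bottom edge [[ 0.5018 -0.0671  0.156 ]
 [ 0.5136 -0.0798  0.156 ]
 [ 0.5077 -0.0734  0.156 ]] 0.017309517744358627 ang -47.21068567594225
knob [ 0.51423421 -0.06718378]
knob in slot frame a [-0.08338662  0.08900424]
hinge_b est from slots [0.5439335  0.22993009]
b prong in hinge_b est frame mm [-6.3 17.1]
b prong in hinge_b est frame mm [-6.4  6.2]
b prong in hinge_b est frame mm [-5.9 -7.3]
b prong in hinge_b est frame mm [ -5.8 -18.9]
slot edges [9.1 5.4]
slot edges [19.2  5.1]
slot edges [-0.7 -6.2]
slot edges [21.6 -7.2]
socket [ 8.5 -0.4]
socket [ 6.  -5.3]
socket [2.3 0.1]
socket [14.8 -0.8]
a prong rel knob [-15.7  16.6]
a prong rel knob [-15.9   6.8]
a prong rel knob [ 22.2 -18.6]
[0.54072589 0.20461944 0.40483562]
```

Request:
servo_tool([
  [0,-0.5,-5,0,0],
  [0,-1,-10,0,0],
  [0,-1.5,-15,0,0],
  [0,-2,-20,0,0],
  [0,-2.4,-24,0,-1],
  [0,-2.7,-27.2,0,-1],
  [0,-2.7,-27.2,-1,-1],
  [0,-2.7,-27.2,-3,-1],
  [0,-2.7,-27.2,-5,-1],
  [0,-2.7,-27.2,-7,-1],
  [0,-2.7,-27.2,-8,-1],
  [0,-2.7,-27.2,-8.5,-1],
  [0,-2.7,-27.2,-8.5,-1],
  [0,-2.7,-27.2,-8.5,-1],
], squeeze=3)

```text
time_s: 4.62
ee_pos: [0.5137, -0.0662, 0.3202]
eef_rot: [3.141, -0.001, 0.746]
force: [-0.0, -0.0, -0.7]
grip_width: 0.094
grip_force: 0.0
```

Run:
```python
from h import *
c=snap('wrist','g0'); o=ctrl.get_obs(); print(o['time_s'],o['ee_pos'],o['eef_rot'],o['force'])
g=cv2.cvtColor(c['image'],cv2.COLOR_RGB2GRAY)
mk=(g[200:480,260:390]<30).astype(np.uint8);n,l,s,ce=cv2.connectedComponentsWithStats(mk);print(s[1:][s[1:,4]>200]+[260,200,0,0,0])
T=np.linalg.inv(c['camera_from_world'])
X=o['ee_pos'];t=o['eef_rot'][2];ex=np.array([np.cos(t),np.sin(t),0]);ey=np.array([np.sin(t),-np.cos(t),0])
P=X*[1,1,0]+[0,0,.156]
print(proj(c,[P+.009*(sx*ex+sy*ey) for sx in(-1,1) for sy in(-1,1)]))
cv2.imwrite('pics/g0c.png',c['image'][200:480,160:480,::-1])
```

```text
4.675 [ 0.51368898 -0.06623419  0.32019797] [ 3.14084473e+00 -5.75404821e-04  7.45934664e-01] [-0.03325108  0.10583358  0.40805368]
[[ 294  274   47   70 2848]
 [ 260  456  130   24 2917]]
[[290.77163429 344.65069846]
 [338.09584404 344.67368791]
 [290.05353465 300.27497527]
 [338.79621014 300.29808899]]
```

View pics/g0c.png

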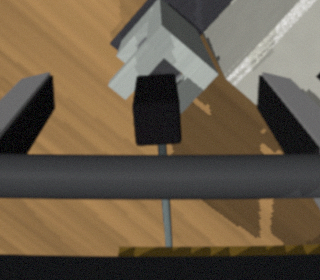

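The knob sits centred between the fingers. Its top-face columns 294–341 put it about 0.8 mm to the right. I'll correct that and close lightly.

Request:
servo_tool([
  [0.4,0.05,-0.06,0,0],
  [0.6,0.05,-0.06,0,0],
  [0.72,0.05,-0.06,0,0],
  [0.76,0.05,-0.06,0,0],
  [0.8,0.05,-0.06,0,0],
  [0.85,0.05,-0.06,0,0],
  [0.9,0.05,-0.06,0,0],
  [1,0.05,-0.06,0,0],
  [1,0.05,-0.06,0,0],
  [1,0.05,-0.06,0,0],
], squeeze=3)

```text
time_s: 5.92
ee_pos: [0.5141, -0.0668, 0.3197]
eef_rot: [-3.142, -0.0, 0.746]
force: [-0.7, 0.3, -0.3]
grip_width: 0.0187
grip_force: 2.9
```

Request:
servo_tool([
  [1,0,0,0,0],
  [1,0,0,0,0],
  [1,0,0,0.4,0],
  [1,0,0,0.8,0],
  [1,0,0,1.2,0],
  [1,0,0,1.5,0],
  [1,0,0,1.7,0],
  [1,0,0,1.8,0],
  [1,0,0,1.8,0],
  [1,0,0,1.8,0],
], squeeze=25)

```text
time_s: 7.18
ee_pos: [0.5141, -0.0669, 0.3374]
eef_rot: [-3.141, 0.0, 0.746]
force: [0.7, 0.8, -4.6]
grip_width: 0.0176
grip_force: 24.9
```

Request:
servo_tool([
  [1,0,0,0.07,0],
  [1,-0.5,-0.02,0.07,0],
  [1,-1,-0.03,0.07,0],
  [1,-1.6,-0.05,0.07,0],
  [1,-2.3,-0.07,0.07,0],
  [1,-3,-0.09,0.07,0],
  [1,-4,-0.12,0.07,0],
  [1,-5,-0.15,0.07,0],
  [1,-6.5,-0.2,0.07,0],
  [1,-6.5,-0.2,0.07,0],
  [1,-6.5,-0.2,0.07,0],
  [1,-6.5,-0.2,0.07,0],
])

```text
time_s: 8.68
ee_pos: [0.4494, -0.0689, 0.3383]
eef_rot: [3.141, -0.0, 0.746]
force: [-0.3, 0.8, -4.3]
grip_width: 0.0179
grip_force: 25.0
```

Run:
```python
from h import *
c=snap('wrist','g1'); o=ctrl.get_obs(); print(o['time_s'],o['ee_pos'],o['eef_rot'],o['force'])
s=snap('side','s1'); m=np.zeros((300,640,3),np.uint8); m[:280,:320]=c['image'][200:480,160:480,::-1]
q=proj(s,[.45,-.07,.1])[0].astype(int);x,y=q-75; m[:300,330:630]=cv2.resize(s['image'][y:y+150,x:x+150,::-1],(300,300),interpolation=2)
cv2.imwrite('pics/c3.png',m); print(x,y)
```

```text
8.725 [ 0.44938354 -0.06884571  0.33828545] [-3.14154009e+00  4.93744032e-06  7.46020388e-01] [-0.63917802 -0.45425885 -4.69748098]
301 170
```

View pics/c3.png

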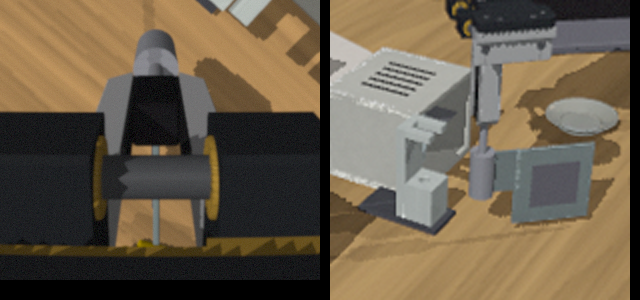

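The crop shows the door hanging upright from its drawn pin, clear of fork a. The force reads its weight only. Next I'll carry it to the front of fork b.

Request:
servo_tool([
  [1,0,0,1,0],
  [1,0,1,2,0],
  [1,0.4,3,3,0],
  [1,0.8,6,4,0],
  [1,1.3,10,4,0],
  [1,1.8,14,4,0],
  [1,2.4,18,4,0],
  [1,2.9,22,4,0],
  [1,3.4,26,4,0],
  [1,3.8,29,4,0],
  [1,4,30.5,3.5,0],
  [1,4.05,31.1,2.5,0],
  [1,4.05,31.1,1.5,0],
  [1,4.05,31.1,0.7,0],
  [1,4.05,31.1,0.2,0],
  [1,4.05,31.1,0,0],
  [1,4.05,31.1,0,0],
  [1,4.05,31.1,0,0],
])

```text
time_s: 11.02
ee_pos: [0.4897, 0.2421, 0.3386]
eef_rot: [3.141, -0.0, 0.746]
force: [0.3, 0.4, -4.6]
grip_width: 0.0175
grip_force: 25.0
```

Run:
```python
from h import *
c=snap('wrist','g2'); o=ctrl.get_obs(); print(o['time_s'],o['ee_pos'],o['eef_rot'],o['force'])
s=snap('side','s2'); t=snap('top','t2')
m=np.zeros((500,800,3),np.uint8); m[:480,:320]=c['image'][:,160:480,::-1]
for C,X,P in((s,330,[.52,.235,.1]),(t,330,[.52,.235,.1])):
    q=proj(C,P)[0].astype(int);x,y=q-60; im=cv2.resize(C['image'][y:y+120,x:x+120,::-1],(240,240),interpolation=2)
    Y=0 if C is s else 250; m[Y:Y+240,X:X+240]=im; print(x,y)
cv2.imwrite('pics/c4.png',m)
```

```text
11.075 [0.48964873 0.24213873 0.33860939] [ 3.14143364e+00 -3.91309566e-04  7.45972465e-01] [-0.2880361  -0.44775863 -5.64091825]
187 255
150 180
```

View pics/c4.png

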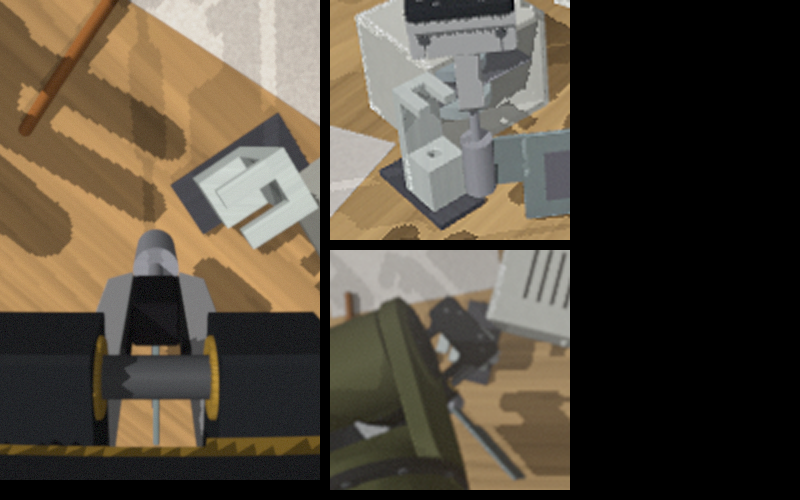

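The wrist and side views show the door upright just in front of fork b, with knuckle and ear heights matching. I'll slide in gently along the fork's x axis and watch the force.

Request:
servo_tool([
  [1,0.5,-0.11,0,0],
  [1,1.5,-0.34,0,0],
  [1,2.5,-0.58,0,0],
  [1,3.4,-0.78,0,0],
  [1,4,-0.92,0,0],
  [1,4.29,-0.99,0,0],
  [1,4.5,-1.04,0,0],
  [1,4.68,-1.08,0,0],
  [1,4.68,-1.08,0,0],
  [1,4.68,-1.08,0,0],
])

```text
time_s: 12.42
ee_pos: [0.5363, 0.2314, 0.3384]
eef_rot: [3.142, 0.0, 0.746]
force: [0.6, -0.3, -5.4]
grip_width: 0.0181
grip_force: 25.0
```

Request:
servo_tool([
  [1,0.1,-0.02,0,0],
  [1,0.2,-0.045,0,0],
  [1,0.3,-0.07,0,0],
  [1,0.4,-0.09,0,0],
  [1,0.4,-0.09,0,0],
  [1,0.4,-0.09,0,0],
])

```text
time_s: 13.18
ee_pos: [0.5404, 0.2304, 0.3383]
eef_rot: [-3.142, 0.0, 0.746]
force: [0.1, 0.3, -5.6]
grip_width: 0.0177
grip_force: 25.0
```

Request:
servo_tool([
  [1,0.15,-0.03,0,0],
  [1,0.3,-0.07,0,0],
  [1,0.45,-0.1,0,0],
  [1,0.6,-0.14,0,0],
  [1,0.75,-0.17,0,0],
  [1,0.88,-0.2,0,0],
  [1,0.88,-0.2,0,0],
  [1,0.88,-0.2,0,0],
])

```text
time_s: 14.18
ee_pos: [0.5492, 0.2284, 0.3383]
eef_rot: [-3.142, 0.0, 0.746]
force: [0.5, 0.2, -5.5]
grip_width: 0.0176
grip_force: 25.0
```

Request:
servo_tool([
  [1,0.1,-0.02,0,0],
  [1,0.15,-0.035,0,0],
  [1,0.2,-0.045,0,0],
  [1,0.2,-0.045,0,0],
  [1,0.2,-0.045,0,0],
])

```text
time_s: 14.8
ee_pos: [0.5512, 0.228, 0.3383]
eef_rot: [-3.142, 0.0, 0.746]
force: [-0.1, 0.9, -5.1]
grip_width: 0.0177
grip_force: 25.0
```

Request:
servo_tool([
  [1,0.05,-0.01,0,0],
  [1,0.1,-0.02,0,0],
  [1,0.1,-0.02,0,0],
])

```text
time_s: 15.18
ee_pos: [0.5522, 0.2278, 0.3383]
eef_rot: [-3.142, 0.0, 0.746]
force: [1.4, 0.2, -5.9]
grip_width: 0.0182
grip_force: 25.0
```

Request:
servo_tool([
  [1,0.05,-0.01,0,0],
  [1,0.1,-0.02,0,0],
  [1,0.1,-0.02,0,0],
])

```text
time_s: 15.55
ee_pos: [0.5532, 0.2276, 0.3383]
eef_rot: [-3.141, 0.0, 0.746]
force: [-0.8, -0.0, -5.1]
grip_width: 0.0177
grip_force: 25.0
```

Request:
servo_tool([
  [1,0.05,-0.01,0,0],
  [1,0.05,-0.01,0,0],
])

```text
time_s: 15.8
ee_pos: [0.5536, 0.2276, 0.3383]
eef_rot: [-3.141, 0.001, 0.746]
force: [-4.6, 0.2, -3.1]
grip_width: 0.018
grip_force: 25.0
```

Request:
servo_tool([
  [1,0.05,-0.01,0,0],
  [1,0.05,-0.01,0,0],
])

```text
time_s: 16.05
ee_pos: [0.5539, 0.2276, 0.3381]
eef_rot: [-3.14, 0.001, 0.746]
force: [-7.1, 1.5, -3.1]
grip_width: 0.0178
grip_force: 25.0
```

Request:
servo_tool([
  [1,0,0,0,0],
  [1,0,0,0,0],
])

```text
time_s: 16.3
ee_pos: [0.5539, 0.2276, 0.3381]
eef_rot: [-3.14, 0.001, 0.746]
force: [-5.7, 1.1, -2.6]
grip_width: 0.0176
grip_force: 25.0
```

Wall contact came at TCP x ≈ 0.5535, where the pin is 0.5 mm past the socket's centre. I'll back off slightly and then lower the door and pin in guarded steps.

Request:
servo_tool([
  [1,-0.06,0.01,0,0],
  [1,-0.12,0.02,0,0],
  [1,-0.12,0.02,-0.1,0],
  [1,-0.12,0.02,-0.2,0],
  [1,-0.12,0.02,-0.25,0],
  [1,-0.12,0.02,-0.25,0],
])

```text
time_s: 17.05
ee_pos: [0.5531, 0.2276, 0.3358]
eef_rot: [3.141, -0.0, 0.746]
force: [-0.1, -0.5, -5.3]
grip_width: 0.0178
grip_force: 25.0
```

Request:
servo_tool([
  [1,0,0,-0.1,0],
  [1,0,0,-0.2,0],
  [1,0,0,-0.3,0],
  [1,0,0,-0.3,0],
  [1,0,0,-0.3,0],
])

```text
time_s: 17.68
ee_pos: [0.5531, 0.2276, 0.3329]
eef_rot: [3.141, -0.0, 0.746]
force: [0.5, -0.1, -3.7]
grip_width: 0.0178
grip_force: 25.0
```

Request:
servo_tool([
  [1,0,0,-0.1,0],
  [1,0,0,-0.2,0],
  [1,0,0,-0.3,0],
  [1,0,0,-0.3,0],
  [1,0,0,-0.3,0],
])

```text
time_s: 18.3
ee_pos: [0.553, 0.2276, 0.3299]
eef_rot: [3.142, -0.0, 0.746]
force: [0.8, 0.3, -3.4]
grip_width: 0.0178
grip_force: 25.0
```

Request:
servo_tool([
  [1,0,0,-0.1,0],
  [1,0,0,-0.2,0],
  [1,0,0,-0.3,0],
  [1,0,0,-0.3,0],
])

```text
time_s: 18.8
ee_pos: [0.553, 0.2276, 0.3268]
eef_rot: [-3.142, 0.0, 0.746]
force: [1.0, -0.3, -2.1]
grip_width: 0.0177
grip_force: 25.0
```

Request:
servo_tool([
  [1,0,0,-0.15,0],
  [1,0,0,-0.3,0],
  [1,0,0,-0.45,0],
  [1,0,0,-0.55,0],
  [1,0,0,-0.65,0],
  [1,0,0,-0.65,0],
])

```text
time_s: 19.55
ee_pos: [0.553, 0.2276, 0.3203]
eef_rot: [-3.142, 0.0, 0.746]
force: [1.7, -0.9, -1.6]
grip_width: 0.0179
grip_force: 25.0
```

Request:
servo_tool([
  [0.75,0,0,0,0],
  [0.6,0,0,0,0],
  [0.4,0,0,0,0],
  [0.2,0,0,0,0],
  [0.1,0,0,0,0],
  [0.1,0,0,0,0],
  [0.1,0,0,0,0],
  [0.1,0,0,0,0],
])

```text
time_s: 20.55
ee_pos: [0.553, 0.2276, 0.3204]
eef_rot: [-3.142, -0.0, 0.746]
force: [-0.2, 0.1, 0.5]
grip_width: 0.0843
grip_force: 0.0
```

Released. Now I'll retreat upwards and look.

Request:
servo_tool([
  [0,0,0,2,0],
  [0,0,0,5,0],
  [0,0,0,8.5,0],
  [0,-1.2,-2.4,8.5,0],
  [0,-1.2,-2.4,8.5,0],
  [0,-1.2,-2.4,8.5,0],
])

```text
time_s: 21.3
ee_pos: [0.5412, 0.2039, 0.4052]
eef_rot: [-3.141, 0.0, 0.746]
force: [-0.7, 0.3, 0.2]
grip_width: 0.0941
grip_force: 0.0
```

Run:
```python
from h import *
c=snap('wrist','f'); s=snap('side','sf'); print(ctrl.get_obs()['time_s'])
m=np.zeros((480,800,3),np.uint8); m[:,:400]=c['image'][:,120:520,::-1]
q=proj(s,[.54,.22,.09])[0].astype(int);x,y=q-65; m[:390,405:795]=cv2.resize(s['image'][y:y+130,x:x+130,::-1],(390,390),interpolation=2)
cv2.imwrite('pics/c5.png',m)
g=c['image'].max(2)[150:330,250:390]; n,l,st,ce=cv2.connectedComponentsWithStats((g<35).astype(np.uint8)); print(st[1:][st[1:,4]>300]+[250,150,0,0,0])
print(proj(c,[[.553,.2276,.156],[.553,.2276,.120]]),'side',proj(s,[[.553,.2276,.156],[.553,.2276,.12]])-[x,y],'*3')
```

```text
21.4
[[ 284  198   31   37 1023]]
[[298.45473239 218.02533615]
 [300.75281588 208.41591768]] side [[51.75942667 32.56205634]
 [54.18947959 50.83036713]] *3
```

View pics/c5.png

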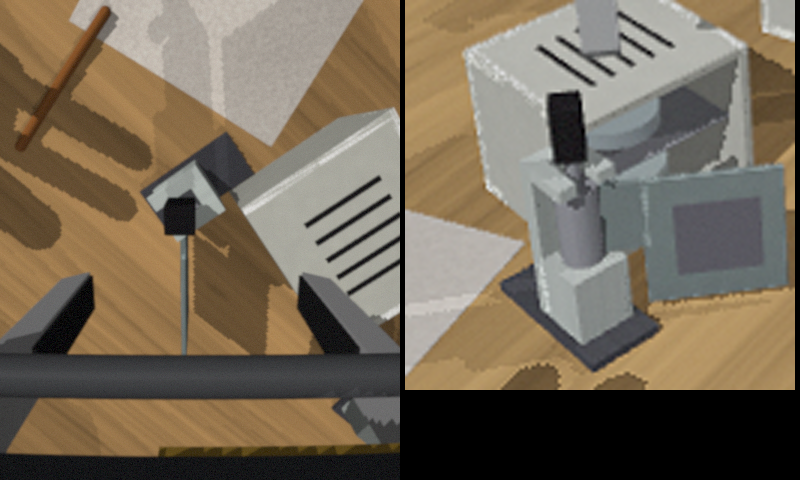

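The final view shows the door hanging upright in fork b. Its knob is down just above the upper ear, at side-crop (566,127), and the gripper is clear.

```bash
python3 -c "
from station import ctrl
print(ctrl.hand_in())"
```

```text
the job is handed in; nothing more can be done
None
```

The grey door now hangs in box_b's hinge with its pin home and the gripper clear, and I handed the job in at about 21 s; the hand-in call returned no verdict.

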